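# Turn the hold-down arm so the soft blue tip is on the polished blank

### The arm

A 6-joint arm with a two-finger parallel gripper is mounted at the origin on the work surface. World frame = base frame: x ahead of the robot, y to its left, z up, the work surface at z = 0. Lengths are in mm, angles in degrees, forces in N, time in s.
With the tool pointing down it reaches from about 350 to 850 mm from the base axis. Payload 8.1 kg.
Tool frame: the origin (TCP) lies on the front face of the gripper's body, between the roots of the fingers; the fingertips stand r.finger_overhang ahead of it and the grasp point (between the pads) lies 54 mm ahead of it (r.finger_overhang is the distance from the TCP to the fingertips, in mm); y points along the fingers, z is the direction in which the jaws open and shut, and the axes are right-handed (so a half turn about y gives the same grasp; the last joint's range is limited). The gripper opens to 85 mm and grips with 20 to 120 N. Pads are 22 mm wide; open, the fingers measure 114 mm over their backs; the gripper's body (76 mm by 85 mm) begins 54 mm behind the grasp point. The pads swing forward as they close: fully open they stand 13 mm farther back than shut.
Start: joints at [-82.185, 7.471, 85.268, -0, 87.261, -4.893], TCP at [132.012, -585.302, 303.892] pointing down, gripper open.
Joint ranges: [-169.43, 169.43], [-51.17, 129.36], [1.28, 143.12], [-76.62, 256.62], [0, 156.53], [-152.29, 152.29]. Speed limits (degrees/s): [136.94, 136.94, 159.86, 180, 180, 180].

### API

Orientations are given as [roll, pitch, yaw] about the fixed x, y, z axes, in that order (R = Rz(yaw) Ry(pitch) Rx(roll)).
In Python, from bench import r gives the robot as it stands. The module is installed in compiled form; this text tells all that it offers.
- The arm moves only by the tool arm_command, never from a script. Its argument "increments" is a list of rows, each a list of 6 numbers: the shift along the tool's x, y, z in m, then the turn, a rotation vector about the tool's x, y, z in rad. In form: [[tx, ty, tz, wx, wy, wz], ...]. A call has exactly 10 rows; each row is the pose to reach, as a shift and turn from the pose commanded when the call began, along the tool's axes at that moment; what a row does not reach only later rows make up. A row lasts 1/8 s, in which the tool goes at most 62.5 mm and 10.7 degrees, less where a joint would pass 70% of its speed; a pose out of reach is approached as far as the arm can. A call with a gripper value outside its range is refused whole. "jaw" is the gripper's target within -1 to 1 (shut at 1, half-way at 0, fully open at -1), set as the call begins (left out, the last holds). The fingers move at their own pace and stop on an object; "force" is the grip in N (left out, the last holds). Time passes only in rows, so rows that repeat a pose let the fingers close, or fill a call up. It gives the time, the measured TCP pose, the force and the opening at its end, in the units of the state.
- r.sense(): the state, without advancing time (a new reading comes with each control period).
- r.snapshot(name): name is "scene" or "top"; returns the picture (420x560x3 uint8, red, green, blue); there is no depth.
- r.camera_model(name): a dict with "intrinsics" (3x3 intrinsics, pixels), "cam_to_world" (4x4, takes a point from camera to world coordinates). Camera axes: x right, y down, z forward; pixel columns grow to the right and rows downward; lengths in mm; the calibration is good to about 2 mm. A picture is of the moment at which its call begins. camera_model takes no time and is no camera call.
- r.hand_in(): hands the job in, once; it reports no verdict.
Trained networks look in the newest picture that a camera, given by its name, has taken for a name from the list of things; names that differ only in an ending like _2 or _b are one class to them, and where a whole thing is asked for, a point or a joint stands for the part that bears it (a point fixed in the world has none). Each returns a list of dicts, best first, with "conf" (0 to 1); they miss things now and then, are a little off and sometimes report something else, mostly with a low value. They report only what shows in the picture. A call takes as long as a camera call.
- r.trace(camera, target): "mask" (420x560 bool, what is visible of it) and "position" ([column, row] in pixels, amid what is visible of it).
- r.spot_point(camera, target): "position" ([column, row] in pixels: a listed point, or the origin of a listed thing).
The state is a dict: "time": time; "joint_pos": joint angles; "qd": joint speeds; "joint_efforts": joint torques, N m; "tool_pos": TCP position; "tcp_rot": TCP orientation; "ft_force": force on the tool from outside, world axes, zero at the start; "wrist_torque": the same for the moment, N m; "finger_gap": finger opening in mm.
Only numpy, scipy, OpenCV 4.12 (cv2) and the standard library are available. Lean on these libraries where they do the work, as an engineer would, in place of code of your own. Each camera call takes 0.05 s, during which the arm holds its last target.

### The job

On one of the two engraving jigs the hold-down arm is on backwards: its dark steel tip lies on the polished brass blank and its blue tip is at the pivot pin. Lift that arm off its pin, turn it end for end and fit its other eye over the same pin, so that it lies flat along the jig with the blue tip resting on the middle of the brass blank. Set it down gently, letting go only once it is down; leave the other jig's arm, which is already right, as it is.

Things in the scene. Friction and masses are not known exactly. Their poses are not given: they have to be found in the camera images.
- strap: The arm that is on backwards, about 0.4 kg, lying loose on its jig: strap 256 x 44 x 10 mm, blue tip at +x, dark steel tip at -x (28 mm each). Origin: centre of the underside; x towards the blue tip, z up. Rectangular through eyes (34 mm along, 26 across) centred 75 mm to either side. On its middle stands a black round knob to lift it by, 30 mm across, top 54 mm above the underside.
- strap_plain_eye (a point): Centre of the eye at the dark steel end of that arm, at the level of its underside.
- strap_blue_tip (a point): Point on the underside of that arm's blue tip, 115 mm from the arm's origin.
- jig: That arm's jig, fixed: green base 300 x 90 x 12 mm. Origin on the bench; x runs from the pin to the brass blank, z up. Round boss (54 mm) with the pin at x = -75 mm; wood block with the brass blank (64 x 72 mm) centred at x = +115 mm. Boss and blank tops are both 40 mm above the bench, so a fitted arm lies level, its middle over the origin.
- jig_pin (a point): Foot of that jig's upright steel pin, on the top of the boss, 40 mm above the bench. Pin 12 mm in diameter, 30 mm high, its upper 12 mm tapering to 4 mm; about 20 mm of it stands above a fitted arm.
- jig_work (a point): Centre of the top face of the brass blank on that jig, 40 mm above the bench.
- done_strap: The arm on the other jig, of the same make and frame, but already on correctly (blue tip on the blank): to be left alone. Its jig is like the first.

How it is judged:
By the outcome, as a careful person would: the job done as asked, in the order asked, and still so for the second after the job is handed in, with the robot touching nothing.
It also fails if it takes over 42 s, if anything falls off the work surface, if the arm or the gripper's body presses on something with over 40 N, if the wrist force passes 120 N, or if a joint passes its speed limit or range.

## Working session

There is one attempt and no reset: what is moved stays moved. The work goes in short steps, Python scripts to look and compute and a tool call to move; the robot and the scene stay as the last step left them, time stands still between calls to the robot, and variables do not carry over. Pictures are saved under pics/ and viewed, and the job is handed in when it is done.

Besides the shell and the picture viewer there is one more tool, called after "Request:" as name([rows], argument=value, ...), one row to a line, values as JSON. arm_command: Moves the arm, as the interface text tells. Its arguments: {"type":"object","properties":{"increments":{"type":"array","items":{"type":"array","items":{"type":"number"}}},"jaw":{"type":"number"},"force":{"type":"number"}},"required":["increments"]}

```bash
mkdir -p pics
python3 - <<'E'
from bench import r
import cv2,numpy as np
s=r.sense();print(s, r.finger_overhang)
for n in("scene","top"):
    im=r.snapshot(n);cv2.imwrite(f"pics/{n}0.png",im[:,:,::-1])
    c=r.camera_model(n);print(n,np.round(c["intrinsics"],2).tolist(),np.round(c["cam_to_world"],3).tolist())
    for t in("strap","strap_plain_eye","strap_blue_tip","jig","jig_pin","jig_work","done_strap"):
        print(t,[(np.round(d["position"],1).tolist(),round(d["conf"],2)) for d in r.spot_point(n,t)])
E
```

```text
{'time': 0.0, 'joint_pos': array([-8.21850859e+01,  7.51323654e+00,  8.53289044e+01,  2.01346273e-04,
        8.72624706e+01, -4.89218681e+00]), 'qd': array([-0.0420992 ,  0.1035463 , -0.08994643,  0.01435122, -0.04052278,
       -0.02835399]), 'joint_efforts': array([-2.15519399e-04, -5.69409370e+01, -5.00550413e+01, -2.38590437e-04,
        1.50835735e-02, -2.23425741e-05]), 'tool_pos': array([ 131.95510676, -584.88285887,  302.8674237 ]), 'tcp_rot': array([-9.01042133e+01,  9.12174140e-03, -1.67292917e+02]), 'ft_force': array([ 0.09323037,  0.03186909, -0.2952918 ]), 'wrist_torque': array([0.03573043, 0.01012722, 0.03602241]), 'finger_gap': 85.63170130830117} 72.6
scene [[500.17, 0.0, 281.08], [0.0, 500.17, 205.14], [0.0, 0.0, 1.0]] [[-0.011, 0.651, -0.759, 1380.374], [1.0, 0.02, 0.003, -22.127], [0.017, -0.759, -0.651, 769.192], [0.0, 0.0, 0.0, 1.0]]
strap [([391.4, 206.5], 0.67), ([407.9, 246.0], 0.36)]
strap_plain_eye [([400.4, 228.3], 0.58)]
strap_blue_tip [([379.7, 174.7], 0.56)]
jig [([389.2, 219.1], 0.68)]
jig_pin [([382.2, 187.9], 0.75)]
jig_work [([401.0, 232.9], 0.72), ([381.9, 189.7], 0.65)]
done_strap [([171.4, 234.7], 0.59)]
top [[523.1, 0.0, 275.97], [0.0, 523.1, 211.08], [0.0, 0.0, 1.0]] [[0.014, -0.989, 0.147, 446.012], [-1.0, -0.017, -0.015, -20.359], [0.018, -0.147, -0.989, 1056.308], [0.0, 0.0, 0.0, 1.0]]
strap [([140.5, 245.9], 0.75)]
strap_plain_eye [([133.0, 205.3], 0.71)]
strap_blue_tip [([143.9, 301.6], 0.89)]
jig [([140.8, 245.4], 0.76)]
jig_pin [([140.1, 281.1], 0.73)]
jig_work [([135.8, 187.8], 0.9)]
done_strap [([379.2, 200.4], 0.81)]
```

View pics/scene0.png

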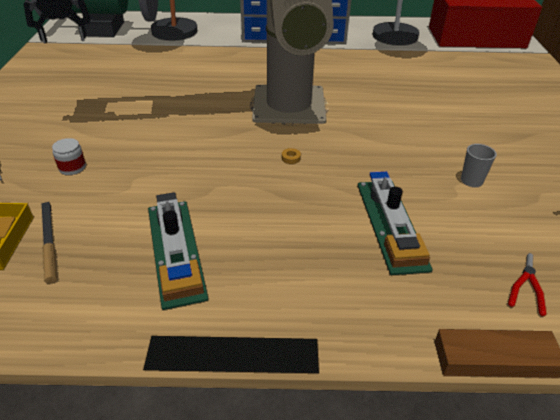

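View pics/top0.png

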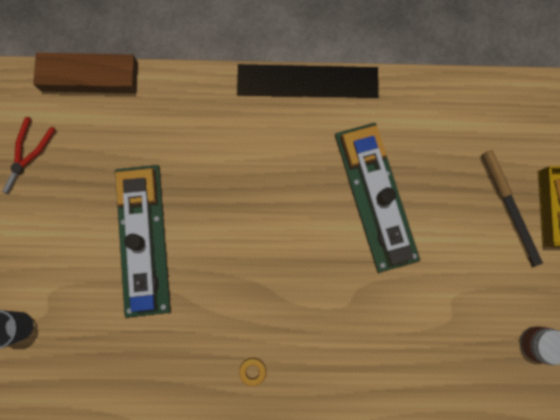

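The strap to turn is on the right in scene (knob ~(394,197)) and on the left in top (knob ~(135,242)). Its blue tip is at the robot end, around (142,303) in top, and its dark tip is on the brass at (135,186). The other jig, around (380,197) in top, has its blue tip on the brass.

```bash
cat > h.py <<'E'
import numpy as np,cv2
from bench import r
def ray(n,p):
    c=r.camera_model(n);K=c["intrinsics"];T=np.array(c["cam_to_world"])
    d=T[:3,:3]@np.linalg.solve(K,[p[0],p[1],1]);return T[:3,3],d
def onz(n,p,z):
    o,d=ray(n,p);return o+d*(z-o[2])/d[2]
def proj(n,P):
    c=r.camera_model(n);T=np.linalg.inv(c["cam_to_world"]);q=T[:3,:3]@np.array(P,float)+T[:3,3];q=np.array(c["intrinsics"])@q
    return q[:2]/q[2]
def tri(p,q):
    A=[];b=[]
    for n,x in(("scene",p),("top",q)):
        o,d=ray(n,x);d/=np.linalg.norm(d);M=np.eye(3)-np.outer(d,d);A.append(M);b.append(M@o)
    return np.linalg.solve(sum(A),sum(b))
E
python3 - <<'E'
from h import *
np.set_printoptions(precision=1,suppress=True)
for t,z in(("strap",40),("strap_plain_eye",40),("strap_blue_tip",40),("jig",0),("jig_pin",40),("jig_work",40)):
    ps=[r.spot_point(n,t)[0]["position"] for n in("scene","top")]
    print(t,onz("scene",ps[0],z),onz("top",ps[1],z),tri(*ps))
for n in("scene","top"):
    im=r.snapshot(n); x0,y0,x1,y1=(350,160,440,280) if n=="scene" else (100,155,185,325)
    cv2.imwrite(f"pics/{n}z.png",cv2.resize(im[y0:y1,x0:x1,::-1],None,fx=4 if n=="scene" else 3.5,fy=4 if n=="scene" else 3.5,interpolation=cv2.INTER_CUBIC))
    for d in r.trace(n,"strap")[:1]: 
        m=d["mask"];print(n,d["conf"],m.sum()); np.save(f"m_{n}.npy",m)
E
```

```text
strap [526.7 228.8  40. ] [524.9 225.2  40. ] [525.2 227.5  38.4]
strap_plain_eye [597.9 236.9  40. ] [604.2 244.   40. ] [603.  238.8  45.5]
strap_blue_tip [408.8 218.9  40. ] [418.8 213.2  40. ] [419.1 214.   47.3]
jig [524.6 230.5   0. ] [529.  234.3   0. ] [528.6 231.3   3.9]
jig_pin [460.1 217.7  40. ] [457.4 222.4  40. ] [457.3 220.6  38.1]
jig_work [612.1 235.8  40. ] [639.2 240.4  40. ] [634.6 231.4  62. ]
scene 0.15 2381
top 0.69 2682
```

View pics/scenez.png

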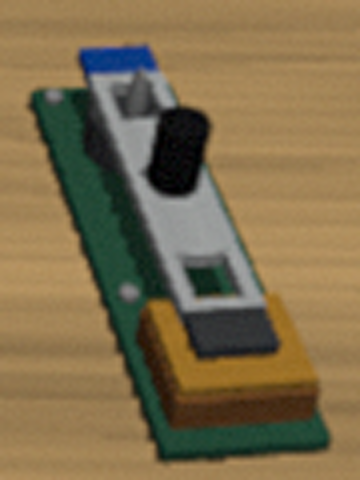

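View pics/topz.png

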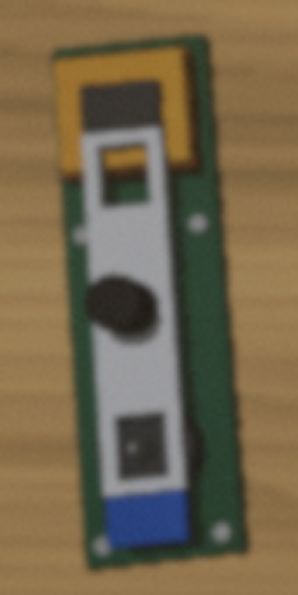

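```bash
cat > fit.py <<'E'
from h import *
from scipy.optimize import least_squares
def zp(n,x,y): 
    return np.array([(x+.5)/4-.5+350,(y+.5)/4-.5+160]) if n=="scene" else np.array([(x+.5)/3.5-.5+100,(y+.5)/3.5-.5+155])
def fit(obs):
    def f(p,):
        c,s=np.cos(p[2]),np.sin(p[2]);o=[]
        for n,L,uv in obs:
            P=[p[0]+c*L[0]-s*L[1],p[1]+s*L[0]+c*L[1],L[2]]
            o+=list(proj(n,P)-uv)
        return o
    s=least_squares(f,[525,228,0.1],x_scale=[10,10,.1],loss="soft_l1");return s.x,np.array(f(s.x)).reshape(-1,2)
E
python3 - <<'E'
from fit import *
np.set_printoptions(precision=2,suppress=True)
T,S="top","scene"
# top: image left = +y, up=+x
jig=[(T,(150,45,12),zp(T,55,48)),(T,(150,-45,12),zp(T,208,37)),(T,(-150,-45,12),zp(T,245,550)),(T,(-150,45,12),zp(T,88,570)),
 (T,(147,36,40),zp(T,54,62)),(T,(147,-36,40),zp(T,183,49)),(T,(83,36,40),zp(T,64,174)),
 (T,(-75,0,70),zp(T,132,448)),
 (S,(-75,0,70),zp(S,140,70)),(S,(-150,-45,12),zp(S,34,93)),(S,(150,-45,12),zp(S,162,456)),(S,(150,45,12),zp(S,329,440)),
 (S,(147,-36,40),zp(S,172,392)),(S,(147,36,40),zp(S,318,380)),(S,(83,-36,40),zp(S,138,305))]
# strap frame here: x along jig direction (dark end = +)
st=[(T,(128,22,50),zp(T,82,84)),(T,(128,-22,50),zp(T,160,82)),(T,(-128,-22,50),zp(T,188,543)),(T,(-128,22,50),zp(T,108,548)),
 (T,(0,0,94),zp(T,113,300)),(S,(0,0,94),zp(S,186,122)),
 (S,(-128,-22,50),zp(S,80,49)),(S,(-128,22,50),zp(S,152,46)),(S,(128,-22,50),zp(S,197,350)),(S,(128,22,50),zp(S,277,345)),
 (T,(92,13,50),zp(T,99,146)),(T,(92,-13,50),zp(T,147,144)),(T,(-92,13,50),zp(T,120,479)),(T,(-92,-13,50),zp(T,166,474))]
for nm,o in(("jig",jig),("strap",st)):
  for sel in (None,T,S):
    p,res=fit([a for a in o if sel in(None,a[0])]);print(nm,sel,p[:2],np.degrees(p[2]))
    if sel is None:print(res.tolist())
E
```

```text
jig None [535.72 229.08] 6.779568536771658
[[-0.31378616567502604, 2.199312070153411], [0.3622785931819692, 1.0345923630236484], [0.7683283597650927, 3.668156886026054], [-0.623212991941827, 2.87506747553482], [0.5756554807503278, -3.9373011559429756], [0.2026962926919964, -3.758678385436781], [-0.342572568360751, -4.19165531131884], [0.19219601217028526, -3.8538368946151422], [0.6852064934878968, 0.9312655004438284], [-1.988742780866005, -3.66968479201077], [-1.4679497121559848, -4.567972129396594], [-0.4706436597120387, -3.599950964678442], [2.1926315156556484, 0.5629631599525169], [0.41888338966981564, 1.1686974110003803], [2.1976682266721355, 0.12262517672482431]]
jig top [533.59 229.09] 6.8867949553206556
jig scene [537.18 228.91] 6.290570902065627
strap None [530.55 228.53] 6.234450324848699
[[-0.3623007039266781, -0.20191686373541984], [-0.04833580430516804, -1.6256797698198966], [-0.16545754610712038, -0.8698635129213699], [-0.7485512236490308, -0.042952755278918175], [-0.09209848273351895, 0.05675711642416559], [-0.5927037418345549, -1.3108329593732435], [-0.325319110628584, -1.4795663313351497], [-0.5364178994653912, -1.5498972272558547], [-0.4416061358048182, -1.5176087364486364], [0.6111685919833008, -1.5201858056793185], [0.39091189181267794, -0.25209262438860947], [0.09866243838044397, -0.8801246097687567], [-0.42442917696720883, -0.04905874170657398], [0.21169018312843946, 0.06954632375095571]]
strap top [529.88 228.25] 6.338914568171958
strap scene [535.36 228.39] 5.943210586673064
```

Run:
```python
from fit import *
np.set_printoptions(precision=2,suppress=True)
T,S="top","scene"
br=[(T,(147,36,40),zp(T,54,62)),(T,(147,-36,40),zp(T,183,49)),(T,(83,36,40),zp(T,64,174)),
 (T,(-75,0,70),zp(T,132,448)),
 (S,(-75,0,70),zp(S,140,70)),
 (S,(147,-36,40),zp(S,172,392)),(S,(147,36,40),zp(S,318,380)),(S,(83,-36,40),zp(S,138,305))]
ba=[(T,(150,45,12),zp(T,55,48)),(T,(150,-45,12),zp(T,208,37)),(T,(-150,-45,12),zp(T,245,550)),(T,(-150,45,12),zp(T,88,570)),
(S,(-150,-45,12),zp(S,34,93)),(S,(150,-45,12),zp(S,162,456)),(S,(150,45,12),zp(S,329,440))]
for nm,o in(("brass+pin",br),("base",ba)):
  for sel in (None,T,S):
    p,res=fit([a for a in o if sel in(None,a[0])]);print(nm,sel,p[:2],np.degrees(p[2]))
    if sel is None:print(res.round(1).tolist())
c,s=np.cos(.112),np.sin(.112)
print(tri(zp(S,140,70),zp(T,132,448)))
```

```text
brass+pin None [529.11 228.42] 6.811830748705788
[[0.7, -0.7], [0.3, -0.5], [-0.2, -0.8], [0.4, -0.3], [-0.0, -0.8], [1.4, -1.8], [-0.6, -1.2], [1.4, -2.1]]
brass+pin top [528.03 228.81] 6.9148293616017735
brass+pin scene [533.78 226.8 ] 6.456569617391205
base None [542.26 229.98] 6.724284681137976
[[-0.5, -1.0], [0.1, -2.1], [0.4, 0.3], [-1.0, -0.6], [-1.3, -2.1], [-0.6, -2.2], [0.6, -1.2]]
base top [540.79 229.4 ] 6.824083053308265
base scene [547.46 230.71] 6.246381626187215
[454.13 220.47  67.32]
```

```bash
cat > plan.py <<'E'
import sys,json,numpy as np
# tool down, heading th (jaw axis z angle, deg): x=(-? ) from R=Rz(yaw)Rx(-90), yaw=th-90
def axes(th):
    y=np.radians(th-90);c,s=np.cos(y),np.sin(y)
    return np.array([[c,s,0],[0,0,-1],[-s,c,0]])   # rows: tool x,y,z in world
def plan(p0,th0,way,n):
    """way: list of (pos,th,rows)"""
    A=axes(th0);p0=np.array(p0,float);p=p0.copy();th=th0;out=[]
    for q,t,k in way:
        q=np.array(q,float)
        for i in range(1,k+1):
            a=i/k;P=p+a*(q-p);H=th+a*(t-th);v=A@(P-p0)/1000
            out.append([*np.round(v,4),0,round(-np.radians(H-th0),4),0])
        p=q;th=t
    for o in out:print([float(x)+0.0 for x in o])
E
python3 - <<'E'
from plan import *
# call1: to (500,-150,303), call2 to hover
plan([132,-585.3,303.9],-77.3,[([480,-180,303.9],-83.7,10)],10)
plan([480,-180,303.9],-83.7,[([530.5,228.5,250],-83.7,8),([530.5,228.5,230],-83.7,2)],10)
E
```

```text
[-0.0429, 0.0, -0.0319, 0.0, 0.0112, 0.0]
[-0.0857, 0.0, -0.0638, 0.0, 0.0223, 0.0]
[-0.1286, 0.0, -0.0957, 0.0, 0.0335, 0.0]
[-0.1714, 0.0, -0.1276, 0.0, 0.0447, 0.0]
[-0.2143, 0.0, -0.1594, 0.0, 0.0559, 0.0]
[-0.2572, 0.0, -0.1913, 0.0, 0.067, 0.0]
[-0.3, 0.0, -0.2232, 0.0, 0.0782, 0.0]
[-0.3429, 0.0, -0.2551, 0.0, 0.0894, 0.0]
[-0.3857, 0.0, -0.287, 0.0, 0.1005, 0.0]
[-0.4286, 0.0, -0.3189, 0.0, 0.1117, 0.0]
[-0.0119, 0.0067, -0.0501, 0.0, 0.0, 0.0]
[-0.0238, 0.0135, -0.1001, 0.0, 0.0, 0.0]
[-0.0356, 0.0202, -0.1502, 0.0, 0.0, 0.0]
[-0.0475, 0.0269, -0.2002, 0.0, 0.0, 0.0]
[-0.0594, 0.0337, -0.2503, 0.0, 0.0, 0.0]
[-0.0713, 0.0404, -0.3004, 0.0, 0.0, 0.0]
[-0.0831, 0.0472, -0.3504, 0.0, 0.0, 0.0]
[-0.095, 0.0539, -0.4005, 0.0, 0.0, 0.0]
[-0.095, 0.0639, -0.4005, 0.0, 0.0, 0.0]
[-0.095, 0.0739, -0.4005, 0.0, 0.0, 0.0]
```

Request:
arm_command([
  [-0.043,0,-0.032,0,0.011,0],
  [-0.086,0,-0.064,0,0.022,0],
  [-0.129,0,-0.096,0,0.034,0],
  [-0.171,0,-0.128,0,0.045,0],
  [-0.214,0,-0.159,0,0.056,0],
  [-0.257,0,-0.191,0,0.067,0],
  [-0.3,0,-0.223,0,0.078,0],
  [-0.343,0,-0.255,0,0.089,0],
  [-0.386,0,-0.287,0,0.1,0],
  [-0.4286,0,-0.3189,0,0.1117,0],
], jaw=-1, force=80)

```text
time: 2.85
tool_pos: [481.0, -178.4, 304.2]
tcp_rot: [-90.0, 0.0, -173.7]
ft_force: [-0.1, 0.1, 0.4]
finger_gap: 85.2
```

Request:
arm_command([
  [-0.012,0.007,-0.05,0,0,0],
  [-0.024,0.0135,-0.1,0,0,0],
  [-0.036,0.02,-0.15,0,0,0],
  [-0.0475,0.027,-0.2,0,0,0],
  [-0.059,0.034,-0.25,0,0,0],
  [-0.071,0.04,-0.3,0,0,0],
  [-0.083,0.047,-0.35,0,0,0],
  [-0.095,0.054,-0.4005,0,0,0],
  [-0.095,0.074,-0.4005,0,0,0],
  [-0.095,0.074,-0.4005,0,0,0],
])

```text
time: 4.1
tool_pos: [529.0, 228.1, 227.4]
tcp_rot: [-89.9, -0.3, -173.6]
ft_force: [0.4, -0.6, 0.4]
finger_gap: 85.3
```

Run:
```python
from h import *
s=r.sense();print(s["tool_pos"],s["tcp_rot"],s["joint_pos"],s["ft_force"])
for n in("scene","top"):
    im=r.snapshot(n);cv2.imwrite(f"pics/{n}1.png",im[:,:,::-1])
print(r.sense()["tool_pos"])
```

```text
[529.03073929 228.08572751 227.42259307] [ -89.92006786   -0.25190369 -173.64263481] [ 1.82374175e+01  6.74888464e+00  9.41391401e+01 -2.68223460e-02
  7.93749396e+01  1.01884883e+02] [ 0.43026496 -0.64916281  0.44796905]
[530.25079447 227.5121331  229.73348222]
```

View pics/scene1.png

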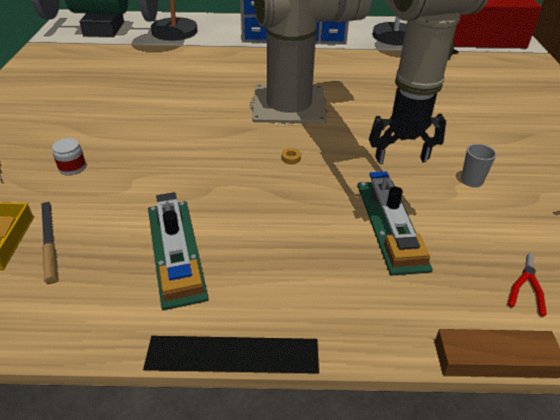

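View pics/top1.png

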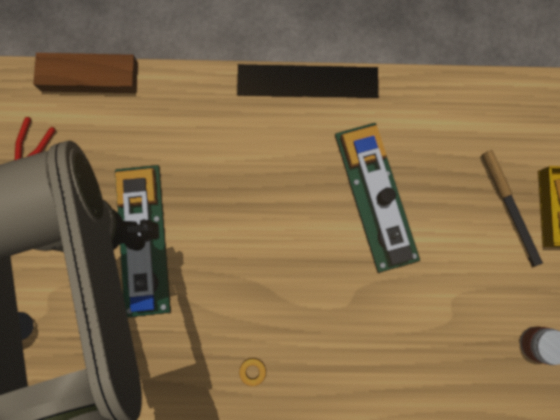

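Run:
```python
from h import *
print(proj("scene",[530.2,228,170]),proj("scene",[530.2,228,157]), proj("scene",[530.2,228,94]))
import cv2
im=cv2.imread("pics/scene1.png")[90:220,350:460];cv2.imwrite("pics/sz1.png",cv2.resize(im,None,fx=4,fy=4,interpolation=cv2.INTER_CUBIC))
```

```text
[401.32709988 160.07240572] [400.24905704 165.16267247] [395.26268827 188.70714225]
```

View pics/sz1.png

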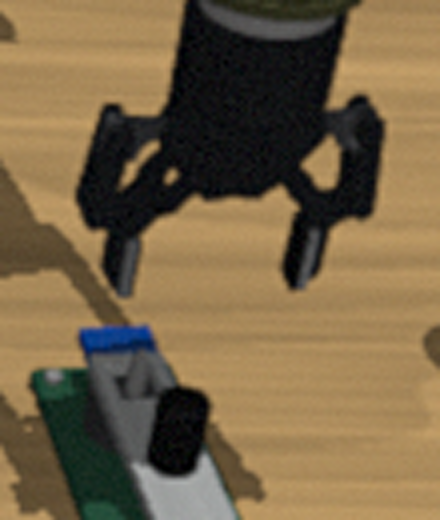

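Request:
arm_command([
  [0,0.02,0,0,0,0],
  [0,0.04,0,0,0,0],
  [0,0.06,0,0,0,0],
  [0,0.075,0,0,0,0],
  [0,0.087,0,0,0,0],
  [0,0.095,0,0,0,0],
  [0,0.1,0,0,0,0],
  [0,0.1,0,0,0,0],
  [0,0.1,0,0,0,0],
  [0,0.1,0,0,0,0],
])

```text
time: 5.45
tool_pos: [530.7, 228.7, 130.5]
tcp_rot: [-90.0, 0.1, -173.7]
ft_force: [0.3, -0.2, -0.1]
finger_gap: 85.1
```

Request:
arm_command([
  [0,0,0,0,0,0],
  [0,0,0,0,0,0],
  [0,0,0,0,0,0],
  [0,0,0,0,0,0],
  [0,0,0,0,0,0],
  [0,0,0,0,0,0],
  [0,0,0,0,0,0],
  [0,0,0,0,0,0],
  [0,0,0,0,0,0],
  [0,0,0,0,0,0],
], jaw=1, force=80)

```text
time: 6.7
tool_pos: [530.5, 228.7, 130.2]
tcp_rot: [-90.0, 0.0, -173.7]
ft_force: [-0.7, 3.1, 5.1]
finger_gap: 28.5
```

Run:
```python
from h import *
s=r.sense();print(s["tool_pos"],s["tcp_rot"],s["ft_force"],s["wrist_torque"],s["finger_gap"])
for n in("scene","top"):
    im=r.snapshot(n);cv2.imwrite(f"pics/{n}2.png",im[:,:,::-1])
im=cv2.imread("pics/scene2.png")[130:280,340:460];cv2.imwrite("pics/sz2.png",cv2.resize(im,None,fx=4,fy=4,interpolation=cv2.INTER_CUBIC))
```

```text
[530.53990385 228.74525745 130.18050965] [-9.00158837e+01  2.65287036e-02 -1.73692250e+02] [-0.66273339  3.08058265  5.11580911] [ 0.27111358  0.16450649 -0.02513494] 28.538720816332084
```

View pics/sz2.png

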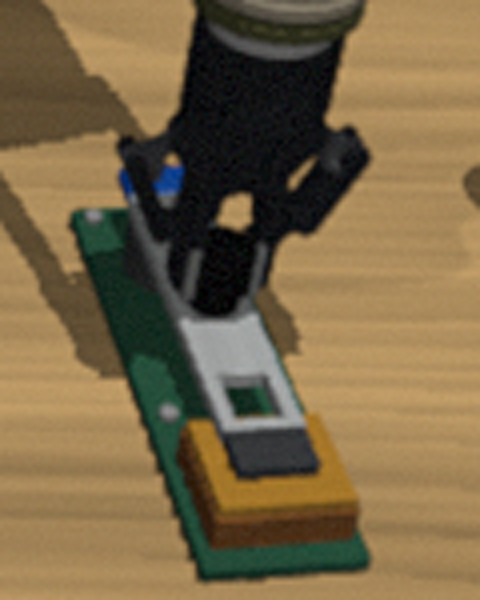

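The fingers have closed on the knob, with a gap of 28.5 mm. Next I lift straight up.

Request:
arm_command([
  [0,-0.003,0,0,0,0],
  [0,-0.008,0,0,0,0],
  [0,-0.016,0,0,0,0],
  [0,-0.026,0,0,0,0],
  [0,-0.036,0,0,0,0],
  [0,-0.048,0,0,0,0],
  [0,-0.06,0,0,0,0],
  [0,-0.07,0,0,0,0],
  [0,-0.08,0,0,0,0],
  [0,-0.08,0,0,0,0],
])

```text
time: 8.05
tool_pos: [531.0, 228.8, 211.1]
tcp_rot: [-90.0, 0.1, -173.7]
ft_force: [0.6, -1.0, -3.9]
finger_gap: 28.5
```

Run:
```python
from h import *
s=r.sense();print(s["tool_pos"],s["tcp_rot"],s["ft_force"],s["wrist_torque"],s["finger_gap"])
for n in("scene","top"):
    im=r.snapshot(n);cv2.imwrite(f"pics/{n}3.png",im[:,:,::-1])
im=cv2.imread("pics/scene3.png")[110:280,330:460];cv2.imwrite("pics/sz3.png",cv2.resize(im,None,fx=3.5,fy=3.5,interpolation=cv2.INTER_CUBIC))
```

```text
[530.97393718 228.78190069 211.13178621] [-9.00250976e+01  1.10606422e-01 -1.73691723e+02] [ 0.58518457 -1.02482635 -3.94973461] [-0.03265006 -0.00851383  0.03981911] 28.547715515587104
```

View pics/sz3.png

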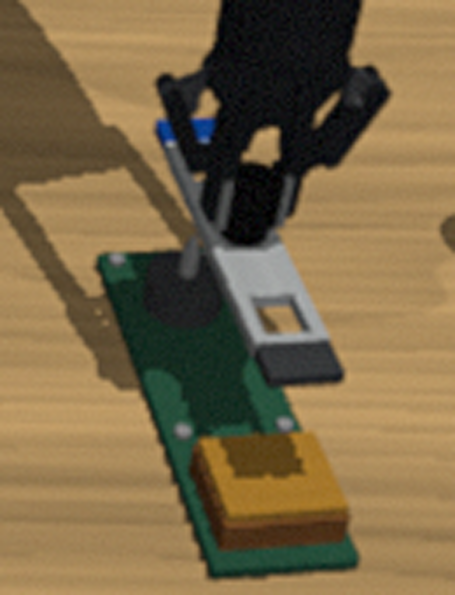

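View pics/top3.png

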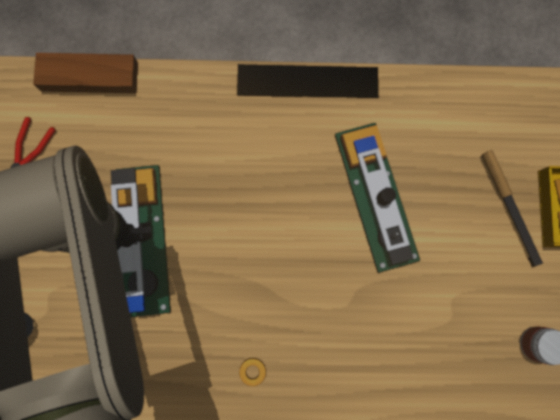

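Run:
```python
import cv2
im=cv2.imread("pics/top3.png")[155:325,95:185];cv2.imwrite("pics/tz3.png",cv2.resize(im,None,fx=3.5,fy=3.5,interpolation=cv2.INTER_CUBIC))
im=cv2.imread("pics/scene3.png")[175:280,350:440];cv2.imwrite("pics/sz3b.png",cv2.resize(im,None,fx=5.5,fy=5.5,interpolation=cv2.INTER_CUBIC))
```

```text
(no output)
```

View pics/tz3.png

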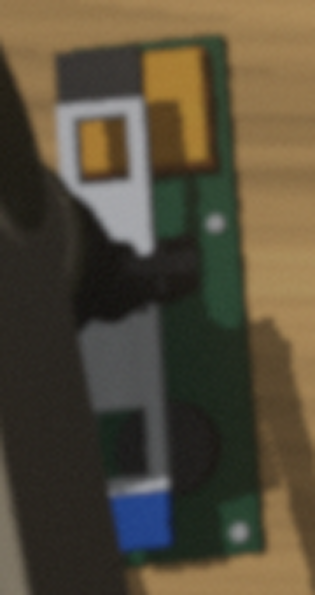

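View pics/sz3b.png

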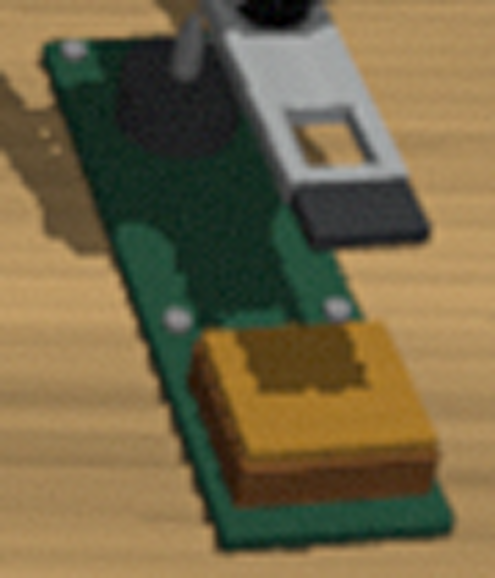

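Run:
```python
import fit as F
from fit import *
np.set_printoptions(precision=2,suppress=True)
T,S="top","scene"
def zp(n,x,y): 
    return np.array([(x+.5)/5.5-.5+350,(y+.5)/5.5-.5+175]) if n=="scene" else np.array([(x+.5)/3.5-.5+95,(y+.5)/3.5-.5+155])
z=131
st=[(T,(128,22,z),zp(T,57,55)),(T,(128,-22,z),zp(T,143,48)),(T,(-128,-22,z),zp(T,171,546)),
(T,(92,13,z),zp(T,77,122)),(T,(92,-13,z),zp(T,127,116)),(T,(58,13,z),zp(T,82,182)),(T,(58,-13,z),zp(T,130,176)),
(S,(58,-13,z),zp(S,283,112)),(S,(58,13,z),zp(S,352,108)),(S,(92,13,z),zp(S,379,164)),(S,(128,22,z),zp(S,428,230)),(S,(128,-22,z),zp(S,316,240))]
br=[(T,(147,-36,40),zp(T,207,46)),(T,(83,-36,40),zp(T,212,163)),
(S,(83,-36,40),zp(S,197,334)),(S,(83,36,40),zp(S,385,322)),(S,(147,36,40),zp(S,437,440)),(S,(147,-36,40),zp(S,243,458))]
for nm,o in(("brass",br),("strap",st)):
  for sel in (None,T,S):
    p,res=fit([a for a in o if sel in(None,a[0])]);print(nm,sel,p[:2],np.degrees(p[2]))
    if sel is None:print(res.round(1).tolist())
# pin base/top scene
print(proj(S,[454.6,219.6,40]),proj(S,[454.6,219.6,70]),"obs pin foot",zp(S,187,78),"top",zp(S,193,15))
```

```text
brass None [531.53 230.83] 5.275785194770369
[[-0.7, -0.6], [-0.7, -2.2], [0.3, -0.9], [-0.5, -0.3], [-0.8, 0.2], [-0.4, -1.4]]
brass top [528.8  229.67] 5.131054101022661
brass scene [533.64 228.51] 6.61841335497136
strap None [530.92 228.63] 6.348071232464976
[[-0.7, -1.5], [-0.7, -1.7], [-0.2, -0.2], [-0.3, -1.5], [-0.0, -1.1], [-0.7, 0.0], [0.2, 0.4], [-0.9, -2.1], [-1.0, -2.0], [-0.8, -1.4], [0.5, -1.6], [-1.3, -2.2]]
strap top [529.42 227.96] 6.3140269123393935
strap scene [536.55 229.25] 6.230451405717927
[382.69 186.45] [384.62 176.3 ] obs pin foot [383.59 188.77] top [384.68 177.32]
```

Request:
arm_command([
  [0,0,0,0,-0.052,0],
  [0,0,0,0,-0.157,0],
  [0,0,0,0,-0.314,0],
  [0,0,0,0,-0.489,0],
  [0,0,0,0,-0.663,0],
  [0,0,0,0,-0.838,0],
  [0,0,0,0,-1.012,0],
  [0,0,0,0,-1.187,0],
  [0,0,0,0,-1.361,0],
  [0,0,0,0,-1.536,0],
])

```text
time: 9.4
tool_pos: [529.9, 228.4, 208.9]
tcp_rot: [-90.1, -0.0, -85.4]
ft_force: [-0.0, -0.3, -3.6]
finger_gap: 28.4
```

Request:
arm_command([
  [0,0,0,0,-0.175,0],
  [0,0,0,0,-0.349,0],
  [0,0,0,0,-0.524,0],
  [0,0,0,0,-0.698,0],
  [0,0,0,0,-0.873,0],
  [0,0,0,0,-1.047,0],
  [0,0,0,0,-1.222,0],
  [0,0,0,0,-1.396,0],
  [0,0,0,0,-1.536,0],
  [0,0,0,0,-1.613,0],
])

```text
time: 10.65
tool_pos: [530.0, 228.5, 208.9]
tcp_rot: [-90.0, 0.1, 6.9]
ft_force: [-0.4, 0.1, -3.9]
finger_gap: 28.2
```

Request:
arm_command([
  [0,0,0,0,0,0],
  [0,0,0,0,0,0],
  [0,0,0,0,0,0],
  [0,0,0,0,0,0],
  [0,0,0,0,0,0],
  [0,0,0,0,0,0],
  [0,0,0,0,0,0],
  [0,0,0,0,0,0],
  [0,0,0,0,0,0],
  [0,0,0,0,0,0],
])

```text
time: 11.9
tool_pos: [530.4, 228.6, 209.9]
tcp_rot: [-90.0, 0.0, 6.7]
ft_force: [-0.9, 0.7, -4.4]
finger_gap: 28.5
```

Run:
```python
from h import *
s=r.sense();print(s["tool_pos"],s["tcp_rot"],s["joint_pos"],s["ft_force"],s["wrist_torque"],s["finger_gap"])
for n in("scene","top"):
    im=r.snapshot(n);cv2.imwrite(f"pics/{n}4.png",im[:,:,::-1])
im=cv2.imread("pics/top4.png")[155:325,95:185];cv2.imwrite("pics/tz4.png",cv2.resize(im,None,fx=3.5,fy=3.5,interpolation=cv2.INTER_CUBIC))
im=cv2.imread("pics/scene4.png")[130:280,350:440];cv2.imwrite("pics/sz4.png",cv2.resize(im,None,fx=4,fy=4,interpolation=cv2.INTER_CUBIC))
```

```text
[530.37081976 228.5733162  209.90792461] [-8.99987346e+01  4.78114313e-04  6.72916693e+00] [ 1.82277021e+01  7.62292330e+00  9.50851712e+01  1.36884102e-03
  7.72921218e+01 -7.85017659e+01] [-0.93612406  0.6973693  -4.4237691 ] [ 0.00519535 -0.01478615 -0.021688  ] 28.462192331506866
```

View pics/tz4.png

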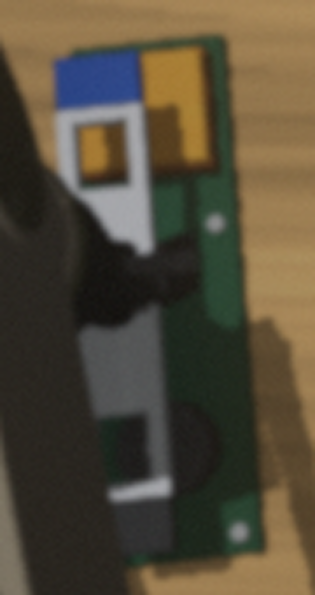

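View pics/sz4.png

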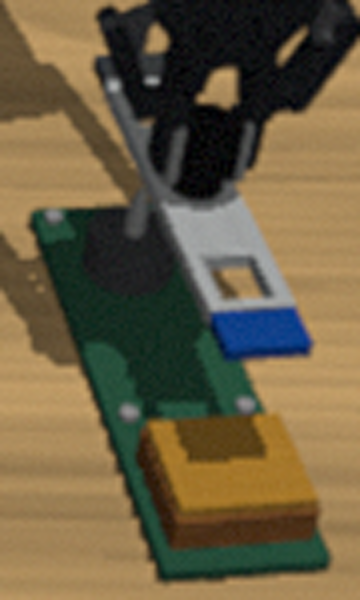

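Run:
```python
from fit import *
np.set_printoptions(precision=2,suppress=True)
T,S="top","scene"
def zp(n,x,y): 
    return np.array([(x+.5)/4-.5+350,(y+.5)/4-.5+130]) if n=="scene" else np.array([(x+.5)/3.5-.5+95,(y+.5)/3.5-.5+155])
z=130
st=[(T,(128,22,z),zp(T,56,60)),(T,(128,-22,z),zp(T,141,52)),(T,(-128,-22,z),zp(T,171,550)),
(T,(92,13,z),zp(T,77,126)),(T,(92,-13,z),zp(T,127,121)),(T,(58,13,z),zp(T,82,187)),(T,(58,-13,z),zp(T,130,181)),
(S,(58,-13,z),zp(S,203,262)),(S,(58,13,z),zp(S,254,258)),(S,(92,13,z),zp(S,274,297)),(S,(128,22,z),zp(S,310,345)),(S,(128,-22,z),zp(S,227,350))]
br=[(T,(147,-36,40),zp(T,207,46)),(T,(83,-36,40),zp(T,212,163)),
(S,(83,-36,40),zp(S,139,425)),(S,(83,36,40),zp(S,278,415)),(S,(147,36,40),zp(S,317,502)),(S,(147,-36,40),zp(S,173,514))]
for nm,o in(("brass",br),("strap",st)):
  for sel in (None,T,S):
    p,res=fit([a for a in o if sel in(None,a[0])]);print(nm,sel,p[:2],np.degrees(p[2]))
```

```text
brass None [532.08 230.44] 5.0091716864475595
brass top [528.8  229.67] 5.131054101022661
brass scene [534.88 226.79] 6.714112771388411
strap None [528.58 228.69] 6.435079821027181
strap top [527.23 228.19] 6.446614846106202
strap scene [533.89 229.08] 6.109559439646739
```

Request:
arm_command([
  [0.0007,0.005,0,0,0,0],
  [0.0007,0.012,0,0,0,0],
  [0.0007,0.02,0,0,0,0],
  [0.0007,0.028,0,0,0,0],
  [0.0007,0.035,0,0,0,0],
  [0.0007,0.041,0,0,0,0],
  [0.0007,0.045,0,0,0,0],
  [0.0007,0.045,0,0,0,0],
  [0.0007,0.045,0,0,0,0],
  [0.0007,0.045,0,0,0,0],
])

```text
time: 13.25
tool_pos: [531.3, 228.7, 165.3]
tcp_rot: [-90.0, -0.0, 6.7]
ft_force: [0.4, -0.4, -4.4]
finger_gap: 28.1
```

Run:
```python
from h import *
s=r.sense();print(s["tool_pos"],s["tcp_rot"],s["ft_force"],s["wrist_torque"],s["finger_gap"])
for n in("scene","top"):
    im=r.snapshot(n);cv2.imwrite(f"pics/{n}5.png",im[:,:,::-1])
a=cv2.resize(cv2.imread("pics/top5.png")[155:325,95:185],None,fx=3.5,fy=3.5,interpolation=cv2.INTER_CUBIC)
b=cv2.resize(cv2.imread("pics/scene5.png")[130:278,345:440],None,fx=4,fy=4,interpolation=cv2.INTER_CUBIC)[:595]
b=cv2.copyMakeBorder(b,0,595-b.shape[0],0,0,0);cv2.imwrite("pics/both5.png",np.hstack([a,b]))
```

```text
[531.2906309  228.72481548 165.29538272] [-8.99933732e+01 -3.63518455e-02  6.73079046e+00] [ 0.38417423 -0.3621077  -4.39664559] [-0.00372513 -0.02156688  0.00637884] 28.134561463807625
```

View pics/both5.png

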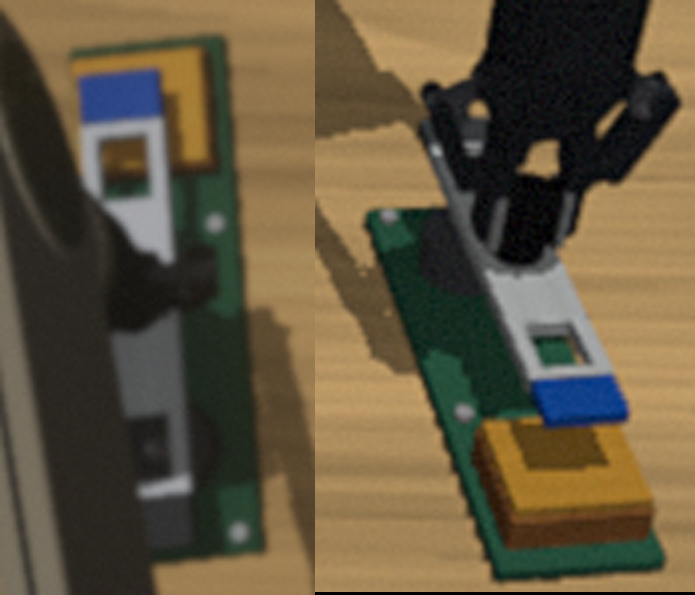

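The turned strap hangs over the jig, and the pin tip shows inside the dark end's eye at zoom (155,448). I lower it slowly.

Request:
arm_command([
  [0,0.003,0,0,0,0],
  [0,0.007,0,0,0,0],
  [0,0.012,0,0,0,0],
  [0,0.017,0,0,0,0],
  [0,0.022,0,0,0,0],
  [0,0.026,0,0,0,0],
  [0,0.029,0,0,0,0],
  [0,0.031,0,0,0,0],
  [0,0.0325,0,0,0,0],
  [0,0.0325,0,0,0,0],
])

```text
time: 14.6
tool_pos: [531.1, 228.7, 132.4]
tcp_rot: [-90.0, 0.0, 6.7]
ft_force: [0.7, -0.4, -4.3]
finger_gap: 28.7
```

Run:
```python
from h import *
s=r.sense();print(s["tool_pos"],s["tcp_rot"],s["ft_force"],s["wrist_torque"],s["finger_gap"])
for n in("scene","top"):
    im=r.snapshot(n);cv2.imwrite(f"pics/{n}6.png",im[:,:,::-1])
a=cv2.resize(cv2.imread("pics/top6.png")[155:325,95:185],None,fx=3.5,fy=3.5,interpolation=cv2.INTER_CUBIC)
b=cv2.resize(cv2.imread("pics/scene6.png")[130:278,345:440],None,fx=4,fy=4,interpolation=cv2.INTER_CUBIC)[:595]
b=cv2.copyMakeBorder(b,0,595-b.shape[0],0,0,0);cv2.imwrite("pics/both6.png",np.hstack([a,b]))
```

```text
[531.05909423 228.66067043 132.38211129] [-9.00013538e+01  1.65312950e-03  6.73328432e+00] [ 0.74921953 -0.3855537  -4.26196236] [-0.01426983 -0.03362734 -0.00386966] 28.694759747906474
```

View pics/both6.png

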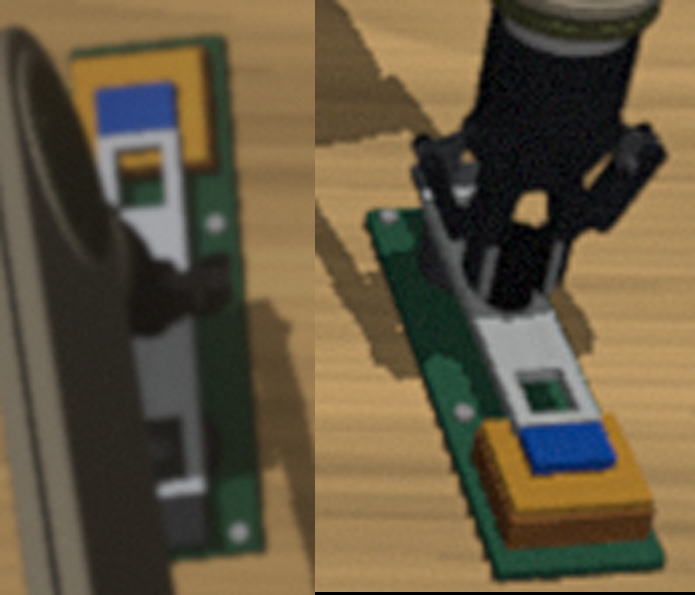

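Request:
arm_command([
  [0,0.0004,0,0,0,0],
  [0,0.0008,0,0,0,0],
  [0,0.0012,0,0,0,0],
  [0,0.0016,0,0,0,0],
  [0,0.002,0,0,0,0],
  [0,0.002,0,0,0,0],
  [0,0.002,0,0,0,0],
  [0,0.002,0,0,0,0],
  [0,0.002,0,0,0,0],
  [0,0.002,0,0,0,0],
])

```text
time: 15.95
tool_pos: [531.1, 228.7, 130.4]
tcp_rot: [-90.0, -0.0, 6.7]
ft_force: [0.5, -1.4, -4.1]
finger_gap: 28.2
```

Request:
arm_command([
  [0,0.0003,0,0,0,0],
  [0,0.0006,0,0,0,0],
  [0,0.0009,0,0,0,0],
  [0,0.0009,0,0,0,0],
  [0,0.0009,0,0,0,0],
  [0,0.0009,0,0,0,0],
  [0,0.0009,0,0,0,0],
  [0,0.0009,0,0,0,0],
  [0,0.0009,0,0,0,0],
  [0,0.0009,0,0,0,0],
])

```text
time: 17.2
tool_pos: [531.1, 228.7, 130.2]
tcp_rot: [-90.0, -0.0, 6.7]
ft_force: [-5.4, -1.5, 5.2]
finger_gap: 28.2
```

Run:
```python
from h import *
s=r.sense();print(s["tool_pos"],s["ft_force"],s["wrist_torque"])
for n in("scene","top"):
    im=r.snapshot(n);cv2.imwrite(f"pics/{n}7.png",im[:,:,::-1])
a=cv2.resize(cv2.imread("pics/top7.png")[155:235,105:185],None,fx=6,fy=6,interpolation=cv2.INTER_CUBIC)
b=cv2.resize(cv2.imread("pics/scene7.png")[210:290,375:440],None,fx=6,fy=6,interpolation=cv2.INTER_CUBIC)
cv2.imwrite("pics/both7.png",np.hstack([a,b[:480]]))
```

```text
[531.13789975 228.69545737 130.20091613] [-5.38797514 -1.52982095  5.24333274] [-0.24343576  0.73998525  0.02137132]
```

View pics/both7.png

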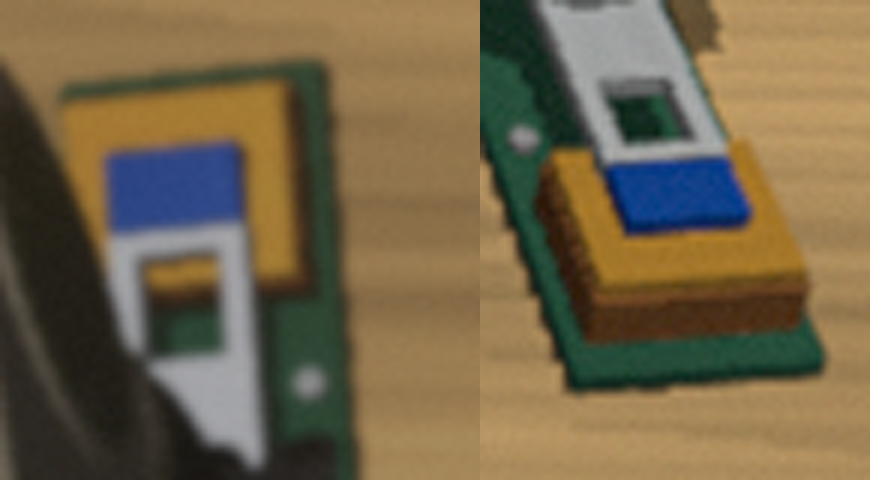

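It is down, centred and level, with wrist fz changed from -4 to +5 N. I release.

Request:
arm_command([
  [0,0,0,0,0,0],
  [0,0,0,0,0,0],
  [0,0,0,0,0,0],
  [0,0,0,0,0,0],
  [0,0,0,0,0,0],
  [0,0,0,0,0,0],
  [0,0,0,0,0,0],
  [0,0,0,0,0,0],
  [0,0,0,0,0,0],
  [0,0,0,0,0,0],
], jaw=-1)

```text
time: 18.55
tool_pos: [531.1, 228.7, 129.5]
tcp_rot: [-90.0, 0.0, 6.7]
ft_force: [-0.2, -0.7, -1.0]
finger_gap: 85.2
```

Request:
arm_command([
  [0,-0.005,0,0,0,0],
  [0,-0.015,0,0,0,0],
  [0,-0.03,0,0,0,0],
  [0,-0.05,0,0,0,0],
  [0,-0.075,0,0,0,0],
  [0,-0.1,0,0,0,0],
  [0,-0.125,0,0,0,0],
  [0,-0.15,0,0,0,0],
  [0,-0.175,0,0,0,0],
  [0,-0.18,0,0,0,0],
])

```text
time: 19.8
tool_pos: [532.0, 229.0, 313.3]
tcp_rot: [-89.9, -0.3, 6.7]
ft_force: [-0.0, 0.7, -0.6]
finger_gap: 85.8
```

Run:
```python
from plan import *
plan([531.2,228.7,310],96.7,[([480,-180,310],96.7,8),([480,-180,310],96.7,2)],10)
```

```text
[-0.0123, 0.0, -0.05, 0.0, 0.0, 0.0]
[-0.0246, 0.0, -0.1, 0.0, 0.0, 0.0]
[-0.037, 0.0, -0.15, 0.0, 0.0, 0.0]
[-0.0493, 0.0, -0.2, 0.0, 0.0, 0.0]
[-0.0616, 0.0, -0.25, 0.0, 0.0, 0.0]
[-0.0739, 0.0, -0.3, 0.0, 0.0, 0.0]
[-0.0862, 0.0, -0.3499, 0.0, 0.0, 0.0]
[-0.0985, 0.0, -0.3999, 0.0, 0.0, 0.0]
[-0.0985, 0.0, -0.3999, 0.0, 0.0, 0.0]
[-0.0985, 0.0, -0.3999, 0.0, 0.0, 0.0]
```

Request:
arm_command([
  [-0.012,0,-0.05,0,0,0],
  [-0.025,0,-0.1,0,0,0],
  [-0.037,0,-0.15,0,0,0],
  [-0.049,0,-0.2,0,0,0],
  [-0.062,0,-0.25,0,0,0],
  [-0.074,0,-0.29,0,0,0],
  [-0.074,0,-0.3,0,0,0],
  [-0.074,0,-0.3,0,0,0],
  [-0.074,0,-0.3,0,0,0],
  [-0.074,0,-0.3,0,0,0],
])

```text
time: 21.05
tool_pos: [492.9, -76.8, 309.4]
tcp_rot: [-90.0, 0.0, 6.8]
ft_force: [0.4, -0.7, -0.0]
finger_gap: 84.9
```

Run:
```python
from h import *
for n in("scene","top"):
    im=r.snapshot(n);cv2.imwrite(f"pics/{n}8.png",im[:,:,::-1])
    for t in("strap_blue_tip","jig_work","strap_plain_eye","jig_pin"): print(n,t,[(np.round(d["position"],1).tolist(),round(d["conf"],2)) for d in r.spot_point(n,t)][:2])
a=cv2.resize(cv2.imread("pics/top8.png")[155:325,100:185],None,fx=3.5,fy=3.5,interpolation=cv2.INTER_CUBIC)
b=cv2.resize(cv2.imread("pics/scene8.png")[155:283,345:440],None,fx=4.5,fy=4.5,interpolation=cv2.INTER_CUBIC)[:595]
b=cv2.copyMakeBorder(b,0,595-b.shape[0],0,0,0);cv2.imwrite("pics/both8.png",np.hstack([a,b]))
```

```text
scene strap_blue_tip [([405.0, 241.5], 0.7)]
scene jig_work [([408.8, 243.1], 0.56)]
scene strap_plain_eye [([382.2, 187.6], 0.94)]
scene jig_pin [([383.0, 188.6], 0.83)]
top strap_blue_tip [([136.5, 184.8], 0.97)]
top jig_work [([134.3, 187.3], 0.59), ([141.0, 242.9], 0.29)]
top strap_plain_eye [([139.9, 282.5], 0.74)]
top jig_pin [([137.7, 283.3], 0.64)]
```

View pics/both8.png

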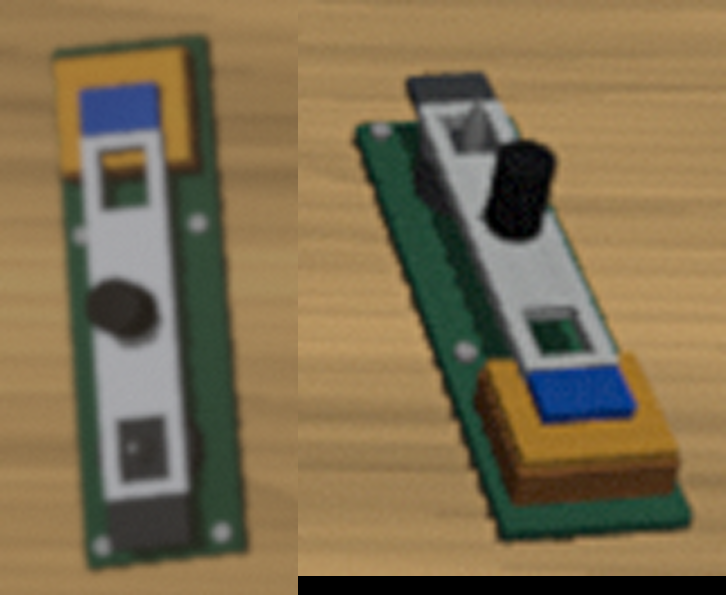

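View pics/top8.png

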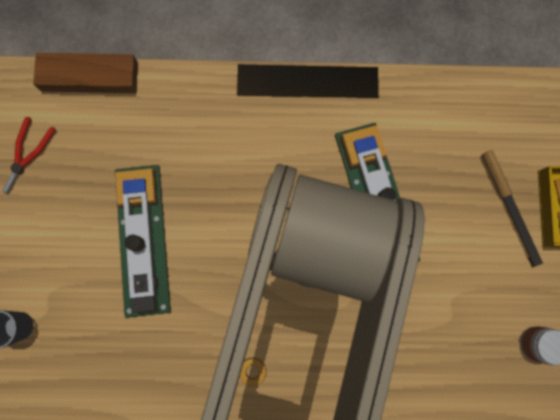

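The blue tip is on the middle of the brass at top zoom (119,110), and the dark end's eye is round the pin at (132,448). The strap lies flat, and the part of the other jig that shows looks unchanged.

```bash
python3 -c "
from bench import r
print(r.hand_in(), r.sense()['time'])"
```

```text
the job is handed in; nothing more can be done
the job is handed in; nothing more can be done
```

I lifted the backwards strap off its pin by the knob, turned it 180° and lowered it with its dark-end eye over the same pin. I let go only once the wrist force showed it was resting on the jig. I then backed the arm away and handed in at about 21.5 s of the 42 s limit.

- **Fit:** In the last pictures the pin stands near the middle of the dark-end eye. The strap lies flat, and the blue tip is on the middle of the brass blank to within about 2 mm.
- **Forces:** The highest wrist force I read was about 8 N, at set-down, but I only read it at the end of each move. The strap took a slight sideways push there (about 5 N, 0.7 N m), which was gone once I released it.
- **Disagreements:** The two cameras differ by about 5 mm in x. I worked from the strap's position relative to the jig, which both agree on to about 1–2 mm. The green base is also about 12 mm off-centre from the jig's origin, so I aligned to the pin and brass instead.
- **Other jig:** I never went near its arm. In the last top picture the robot hides part of it, but the blue tip and blank that show are unchanged.

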